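Lock the depth stop of a plate cap press

TASK

The depth stop of the cap press is set but not yet locked. Slide the open spanner from the blue mat onto the brass stop nut, with its handle in front of the grey gear housing so that the housing will keep it from being carried round clockwise, and let go of it there; then turn the knurled jam nut clockwise down onto the stop nut and nip it tight by feel, to about 0.6 N m and not beyond 0.75 N m, without the stop nut losing its setting (it may only take up the spanner's play). Finally pull the spanner off the nut and lay it flat on the blue mat again, leaving everything else where it is.

Things in the scene. Friction and masses are not known exactly. Their poses are not given: they have to be found in the camera images.
- press: Cap press fixed to the bench. Origin at bench height; x away from the robot at yaw 0, y left, z up. Flat aluminium bridge plate on top, at 140 mm, spans x -75..75, y -170..110 mm. The upright 20 mm stop rod at x -40, y -152 mm, top at 195 mm, carries the stop nut and over it the jam nut. A lever with a black ball at y 56 mm leans to +x, up to 290 mm. White base 180 x 295 mm.
- housing (a point): Middle of the front face (looking to the press's -x) of the grey gear housing on the bridge; axes as the press. Housing 70 mm deep, 60 mm wide (y), 40 mm high, ram end 8 mm above it. A handle lying from the stop nut along the press's +y passes this face at about 17 mm and is stopped by it after being carried about 0.1 rad clockwise.
- stop_nut_c (a point): Centre of the brass hexagonal stop nut, 8 mm above the bridge; 30 mm across flats, 14 mm high. x is normal to one pair of flats and starts within 0.06 rad of the press's x; z up. A spanner with its handle along this +y (jaw open to -y) fits that pair. It turns stiffly on the rod (about 0.21 N m): unless held it goes round with the jam nut before that is tight.
- stop_mark (a point): Red paint mark on the corner of the stop nut that points along its -y, 17.2 mm from the rod's axis, at mid-height. It may move 8.5 mm at most (0.5 rad of the nut).
- jam_nut_c (a point): Centre of the dark knurled round grip of the jam nut, on the rod's axis, 36 mm above the bridge: 44 mm in diameter, 18 mm high, its knurl grips well, a 30 mm collar below it down to 15.5 mm above the bridge. The rod stands 10 mm out of its top. z up. Can be taken from above across the diameter in any direction; a spanner on the stop nut lies wholly lower than 12 mm above the bridge.
- jam_strain (a joint): How far the jam nut is strained tight against the stop nut, rad: 0 until they meet; too small to be read well, so feel the torque. Clockwise from above the jam nut runs free at about 0.12 N m for 0.4 to 1.1 rad, then the torque climbs steeply (about 20 N m per rad above 0.18 N m). 0.4 N m or more is tight, over 0.8 N m too much. Let go, it stays tight. It sinks negligibly.
- spanner_grip (a point): Grip point of the loose steel spanner, mid-width and mid-thickness of its handle, 6 mm above what it lies on. x points to its jaw, y across, z up as it lies. The handle is a straight bar 18 mm wide, 9 mm thick (underside 1.5 mm up), from 144 mm behind this point to 18 mm ahead of it. About 220 g, balanced within 15 mm of this point.
- spanner_jaw (a point): Centre of the spanner's open jaw, 60 mm ahead of the grip point; axes as there. Open to +x, 31.5 mm between its flats (0.1 rad of play either way on the 30 mm nut); head 54 mm wide, 12 mm thick. Throat 18.5 mm behind this point, tips 18 mm ahead, flared over the last 7 mm. Fully on, this point lies within 2 mm of the nut's axis.
- mat: Blue tool mat 260 x 120 x 3 mm, fixed flat on the bench; origin under its centre at bench height, x along its length. The spanner lies on it at the start.
- rack_c (a point): Bystander: loose yellow tube rack 85 x 127 x 28 mm with white caps; the point is its centre. Leave alone.
- bottle_c (a point): Bystander: loose small bottle with a blue cap, 44 mm in diameter, 85 mm high; the point is its centre. Leave alone.
- tipbox_c (a point): Bystander: loose grey tip box with a blue lid, 87 x 122 x 62 mm; the point is its centre. Leave alone.

How it is judged:
On the way, in this order (a step that is already met when the one before it is completed fails the run):
1. the spanner is fully on the stop nut, flat on the bridge, and let go (horizontal distance between spanner_jaw and stop_nut_c below 0.004 m and z of spanner_jaw in the frame of stop_nut_c between -0.007 and 0.004 m and angle between spanner_grip's own z axis and vertical below 0.12 rad and contact force between the fingers and spanner below 0.1 N), for 0.3 s.
2. with the spanner on the stop nut, the jam nut is tightened to at least 0.4 N m (horizontal distance between spanner_jaw and stop_nut_c below 0.004 m and z of spanner_jaw in the frame of stop_nut_c between -0.007 and 0.004 m and angle between spanner_grip's own z axis and vertical below 0.12 rad and value of joint jam_strain above 0.011 rad), for 0.1 s.
At the end, for the whole second after the job is handed in: The jam nut is still tight on the stop nut, the red mark on the stop nut is within 8.5 mm of its start (0.5 rad of turn), and the spanner lies still and flat (within 0.1 rad) on the blue mat, its grip point within 100 mm of the mat's centre along it and 55 mm across (value of joint jam_strain above 0.005 rad and distance of stop_mark from where it was at the start of the episode below 0.0085 m and x of spanner_grip in the frame of mat between -0.1 and 0.1 m and y of spanner_grip in the frame of mat between -0.055 and 0.055 m and height (world z) of spanner_grip below 0.014 m and angle between spanner_grip's own z axis and vertical below 0.1 rad and linear speed of spanner below 0.02 m/s); the robot touches nothing.
It fails at once if the jam nut is overtightened (beyond 0.8 N m) (value of joint jam_strain above 0.031 rad).
It fails at once if the stop nut is turned by more than 0.5 rad, losing its setting (distance of stop_mark from where it was at the start of the episode above 0.0085 m).
It fails at once if the yellow rack, the bottle or the tip box is shifted by more than 25 mm (distance of any of rack_c, bottle_c, tipbox_c from where it was at the start of the episode above 0.025 m).
It also fails if it takes over 72 s, if anything falls off the work surface, if the arm or the gripper's body presses on something with over 40 N, if the wrist force passes 120 N, or if a joint passes its speed limit or range.

ROBOT

A 6-joint arm with a two-finger parallel gripper is mounted at the origin on the work surface. World frame = base frame: x ahead of the robot, y to its left, z up, the work surface at z = 0. Lengths are in m, angles in rad, forces in N, time in s.
With the tool pointing down it reaches from about 0.3 to 0.875 m from the base axis. Payload 6.4 kg.
Tool frame: the origin (TCP) lies between the finger pads; the fingertips stand 8 mm ahead of it and the grasp point (between the pads) lies 11 mm behind it; z points along the fingers, y is the direction in which the jaws open and shut (so a half turn about z gives the same grasp; the last joint's range is limited). The gripper opens to 85 mm and grips with 20 to 120 N. Pads are 22 mm wide; open, the fingers measure 114 mm over their backs; the gripper's body (76 mm by 85 mm) begins 54 mm behind the grasp point. The pads swing forward as they close: fully open they stand 13 mm farther back than shut.
Start: joints at [1.107, 0.181, 1.607, -0, 1.354, -0.206], TCP at [0.147, 0.556, 0.239] pointing down, gripper open.
Joint ranges: [-2.99, 2.99], [-0.89, 2.07], [0.3, 2.58], [-1.14, 4.28], [0, 2.63], [-3.12, 3.12]. Speed limits (rad/s): [2.57, 2.57, 3.01, 3.14, 3.14, 3.14].

INTERFACE

Orientations are given as a unit quaternion [w, x, y, z].
In Python, from bench import monitor, viewer, workorder, spotter gives the robot as it stands. The module is installed in compiled form; this text tells all that it offers.
- The arm moves only by the tool move_arm, never from a script. Its argument "motion" is a list of rows, each a list of 3 entries, a list of its own where there are three numbers: the shift along the tool's x, y, z in units of 60 mm (1.0 is 60 mm), then the turn, a rotation vector about the tool's x, y, z in units of 8 degrees (1.0 is 8 degrees), then the opening in per cent of the stroke, from 0 (shut) to 100 (fully open). In form: [[[dx, dy, dz], [rx, ry, rz], grip], ...]. A call has 1 to 10 rows; each row is the pose to reach, as a shift and turn from the pose commanded when the call began, along the tool's axes at that moment; what a row does not reach only later rows make up. A row lasts 1/8 s, in which the tool goes at most 62.5 mm and 10.7 degrees, less where a joint would pass 70% of its speed; a pose out of reach is approached as far as the arm can. A call with a gripper value outside its range is refused whole. The fingers move at their own pace and stop on an object; the grip force is fixed at half the most. Time passes only in rows, so rows that repeat a pose let the fingers close. It gives the time, the measured TCP pose, the force and the opening at its end, in the units of the state.
- monitor.get_obs(): the state, without advancing time (a new reading comes with each control period).
- viewer.camera(name): name is "scene" or "side" or "wrist"; returns the picture (420x560x3 uint8, blue, green, red); there is no depth.
- viewer.calibration(name): a dict with "fovy" (degrees; the focal length in pixels is half the picture's height over the tangent of half this angle, whatever the lens; pixels are square), "cx", "cy" (the principal point, pixels), "extrinsics" (4x4, takes a point from camera to world coordinates). Camera axes: x right, y down, z forward; pixel columns grow to the right and rows downward; lengths in m; the calibration is good to about 2 mm. The wrist camera is an equidistant fisheye: a pixel r from the principal point sees the ray r / f radians off the axis. A picture is of the moment at which its call begins: read the wrist's pose just before it. calibration takes no time and is no camera call; for the wrist camera it gives the pose at the moment of the call.
- workorder.hand_in(): hands the job in, once; it reports no verdict.
Trained networks look in the newest picture that a camera, given by its name, has taken for a name from the list of things; names that differ only in an ending like _2 or _b are one class to them, and where a whole thing is asked for, a point or a joint stands for the part that bears it (a point fixed in the world has none). Each returns a list of dicts, best first, with "score" (0 to 1); they miss things now and then, are a little off and sometimes report something else, mostly with a low value. They report only what shows in the picture. A call takes as long as a camera call.
- spotter.search_frame(camera, name): "centre" ([column, row] as shares, 0 to 1, of the picture: columns of its width, rows of its height, amid what is visible of it).
- spotter.outline_of(camera, name): "region" (420x560 bool, what is visible of it) and "centre" ([column, row] as shares, 0 to 1, of the picture: columns of its width, rows of its height, amid what is visible of it).
The state is a dict: "time_s": time; "q": joint angles; "dq": joint speeds; "joint_efforts": joint torques, N m; "eef_pos": TCP position; "eef_rot": TCP orientation; "wrist_force": force on the tool from outside, world axes, zero at the start; "torque": the same for the moment, N m; "opening": opening from 0.0 (shut) to 1.0 (fully open).
Only numpy, scipy, OpenCV 4.12 (cv2) and the standard library are available. Lean on these libraries where they do the work, as an engineer would, in place of code of your own. Each camera call takes 0.05 s, during which the arm holds its last target. There are 200 camera calls.

## Working session

There is one attempt and no reset: what is moved stays moved. The work goes in short steps, Python scripts to look and compute and a tool call to move; the robot and the scene stay as the last step left them, time stands still between calls to the robot, and variables do not carry over. Pictures are saved under pics/ and viewed, about 8 in all and at most 12, crops included, and the job is handed in when it is done.

Besides the shell and the picture viewer there is one more tool, called after "Emit:" as name(argument=value, ...), one argument or row to a line, values as JSON. move_arm: Moves the arm, as the interface text tells. Its arguments: {"type":"object","properties":{"motion":{"type":"array","items":{"type":"array"}}},"required":["motion"]}

```bash
mkdir -p pics
cat > h.py <<'E'
import numpy as np, cv2
from bench import monitor, viewer, workorder, spotter
from scipy.spatial.transform import Rotation as R
def rot(q): return R.from_quat([q[1],q[2],q[3],q[0]])
def ray(cal,uv,cam):
    f=210/np.tan(np.radians(cal["fovy"])/2); d=np.array([(uv[0]-cal["cx"])/f,(uv[1]-cal["cy"])/f])
    if cam=="wrist":
        r=np.hypot(*d); v=np.array([*(d/max(r,1e-9)*np.sin(r)),np.cos(r)])
    else: v=np.array([*d,1.]); v/=np.linalg.norm(v)
    E=np.array(cal["extrinsics"]); return E[:3,3],E[:3,:3]@v
def at_z(cal,uv,cam,z):
    o,d=ray(cal,uv,cam); return o+d*(z-o[2])/d[2]
def proj(cal,p,cam):
    E=np.array(cal["extrinsics"]); c=E[:3,:3].T@(np.array(p)-E[:3,3]); f=210/np.tan(np.radians(cal["fovy"])/2)
    if cam=="wrist":
        r=np.hypot(c[0],c[1]); t=np.arctan2(r,c[2]); return np.array([cal["cx"]+f*t*c[0]/r,cal["cy"]+f*t*c[1]/r])
    return np.array([cal["cx"]+f*c[0]/c[2],cal["cy"]+f*c[1]/c[2]])
E
cat > a.py <<'E'
from h import *
o=monitor.get_obs(); print(o["eef_pos"],o["eef_rot"],o["time_s"])
ims=[]
for c in ["scene","side","wrist"]:
    cal=viewer.calibration(c); im=viewer.camera(c); cv2.imwrite(f"pics/{c}0.png",im); ims.append(im)
    E=np.array(cal["extrinsics"]); print(c,cal["fovy"],E[:3,3].round(3),E[:3,2].round(2))
    for n,z in [("press",.14),("stop_nut_c",.148),("jam_nut_c",.176),("housing",.16),("spanner_grip",.009),("mat",.003),("rack_c",.014),("bottle_c",.04),("tipbox_c",.03)]:
        r=spotter.search_frame(c,n)
        if r:
            uv=np.array(r[0]["centre"])*[560,420]; print(" ",n,round(r[0]["score"],2),uv.round(0),at_z(cal,uv,c,z).round(3))
cv2.imwrite("pics/all0.png",cv2.resize(np.vstack([np.hstack(ims[:2])]),(1120,420)))
E
python3 a.py
```

```text
[0.14631782 0.55550593 0.23837483] [-2.92936480e-04  1.28521626e-01  9.91706306e-01 -8.42254628e-04] 0.0
scene 49.35583333278405 [1.338 0.006 0.87 ] [-0.75 -0.   -0.67]
  press 0.68 [310. 268.] [0.708 0.051 0.14 ]
  stop_nut_c 0.7 [261. 220.] [ 0.57  -0.057  0.148]
  jam_nut_c 0.51 [150. 243.] [ 0.671 -0.285  0.176]
  housing 0.83 [311. 269.] [0.725 0.051 0.16 ]
  spanner_grip 0.73 [157. 245.] [ 0.518 -0.337  0.009]
  mat 0.58 [150. 244.] [ 0.508 -0.357  0.003]
  rack_c 0.81 [437. 238.] [0.493 0.396 0.014]
  bottle_c 0.78 [333. 203.] [0.384 0.127 0.04 ]
  tipbox_c 0.77 [249. 203.] [ 0.374 -0.105  0.03 ]
side 55.61445115767833 [0.458 0.75  1.005] [ 0.06 -0.64 -0.77]
  press 0.83 [244. 231.] [0.625 0.118 0.14 ]
  stop_nut_c 0.48 [267. 183.] [ 0.582 -0.058  0.148]
  jam_nut_c 0.67 [264. 176.] [ 0.589 -0.057  0.176]
  housing 0.9 [243. 233.] [0.622 0.137 0.16 ]
  spanner_grip 0.84 [296. 157.] [ 0.513 -0.328  0.009]
  mat 0.62 [302. 151.] [ 0.491 -0.372  0.003]
  rack_c 0.88 [284. 358.] [0.49  0.403 0.014]
  bottle_c 0.53 [329. 263.] [0.387 0.134 0.04 ]
  tipbox_c 0.75 [330. 206.] [ 0.386 -0.088  0.03 ]
wrist 65.70646984690485 [0.067 0.577 0.374] [ 0.31 -0.08 -0.95]
  press 0.53 [108. 417.] [0.373 0.257 0.14 ]
  stop_nut_c 0.69 [105. 414.] [0.355 0.268 0.148]
  housing 0.56 [106. 418.] [0.349 0.28  0.16 ]
  spanner_grip 0.57 [ 11. 405.] [ 0.542 -0.3    0.009]
  mat 0.51 [  9. 401.] [ 0.531 -0.303  0.003]
  rack_c 0.52 [  4. 402.] [ 0.526 -0.314  0.014]
  bottle_c 0.67 [ 12. 407.] [ 0.512 -0.232  0.04 ]
  tipbox_c 0.73 [ 17. 375.] [ 0.398 -0.093  0.03 ]
```

```bash
python3 -c "
import cv2,numpy as np
a=cv2.imread('pics/scene0.png');b=cv2.imread('pics/side0.png')
a=cv2.resize(a[160:340,60:460],(800,360),interpolation=cv2.INTER_CUBIC)
cv2.imwrite('pics/v1.png',a)
cv2.imwrite('pics/v2.png',cv2.resize(b[110:290,200:400],(667,600),interpolation=cv2.INTER_CUBIC))
"
```

```text
(no output)
```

View pics/v1.png

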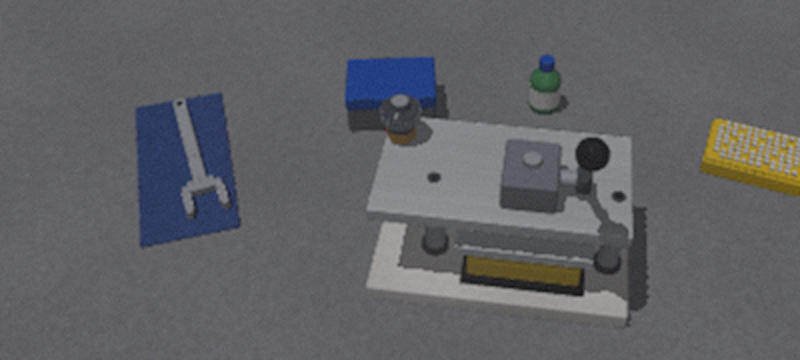

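View pics/v2.png

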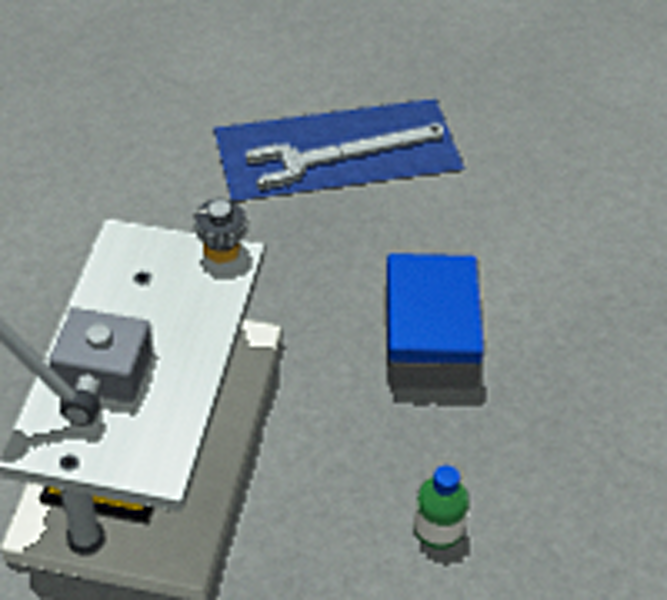

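The scene view shows the spanner on the mat with its jaw toward +x, and the press with the stop rod at its -y/-x corner next to the tip box. Next I turn the corners into positions.

```bash
cat > b.py <<'E'
from h import *
cs=viewer.calibration("scene"); cd=viewer.calibration("side")
S=lambda u,v,z:at_z(cs,(u/2+60-.25,v/2+160-.25),"scene",z)[:2].round(3)
D=lambda u,v,z:at_z(cd,(u/3.333+200,v/3.333+110),"side",z)[:2].round(3)
print("bridge -x-y,-x+y,+x+y,+x-y")
s=[S(390,117,.14),S(632,136,.14),S(630,230,.14),S(370,210,.14)]
d=[D(265,245,.14),D(183,500,.14),D(0,467,.14),D(105,220,.14)]
print(*s,'|',*d)
loc=np.array([[-75,-170],[-75,110],[75,110],[75,-170]])/1000
for n,p in (("s",s),("d",d)):
    p=np.array(p);c=p.mean(0);l=loc-loc.mean(0);a=l;b=p-c
    th=np.arctan2((a[:,0]*b[:,1]-a[:,1]*b[:,0]).sum(),(a*b).sum());Rm=np.array([[np.cos(th),-np.sin(th)],[np.sin(th),np.cos(th)]])
    o=c-Rm@loc.mean(0);print(n,"yaw",th,"origin",o,"rod",o+Rm@[-.04,-.152])
print("rodtop",S(400,101,.195),D(219,208,.195))
print("mat",S(136,107,.003),S(222,94,.003),S(239,228,.003),S(142,245,.003),'|',D(215,128,.003),D(437,100,.003),D(465,170,.003),D(234,202,.003))
print("tail",S(180,101,.01),D(441,130,.01),"jaw tips",S(191,213,.013),S(226,203,.013),'|',D(249,156,.013),D(262,184,.013),"throat",S(204,188,.013),D(298,168,.013))
print("tipbox top corners",[D(*p,.062) for p in((388,255),(477,255),(483,352),(390,352))])
E
python3 b.py
```

```text
bridge -x-y,-x+y,+x+y,+x-y
[ 0.554 -0.074] [0.584 0.205] [0.724 0.184] [ 0.698 -0.087] | [ 0.545 -0.067] [0.582 0.206] [0.729 0.188] [ 0.694 -0.086]
s yaw -0.10530585508112356 origin [0.64315334 0.08683381] rod [ 0.587398   -0.06011972]
d yaw -0.12941039323897754 origin [0.64137148 0.08999914] rod [ 0.58209044 -0.05556788]
rodtop [ 0.587 -0.058] [ 0.583 -0.056]
mat [ 0.389 -0.448] [ 0.361 -0.332] [ 0.609 -0.263] [ 0.636 -0.375] | [ 0.632 -0.373] [ 0.384 -0.442] [ 0.352 -0.328] [ 0.598 -0.257]
tail [ 0.384 -0.386] [ 0.379 -0.383] jaw tips [ 0.593 -0.323] [ 0.577 -0.283] | [ 0.588 -0.319] [ 0.57  -0.277] throat [ 0.552 -0.316] [ 0.533 -0.305]
tipbox top corners [array([ 0.433, -0.138]), array([ 0.347, -0.145]), array([ 0.342, -0.024]), array([ 0.427, -0.017])]
```

```bash
cat > go.py <<'E'
from h import *
import sys
# go.py x y z yawY  (TCP target; yaw of tool y)
x,y,z,a=map(float,sys.argv[1:5]); o=monitor.get_obs(); r=rot(o["eef_rot"])
T=np.array([[-np.sin(a),np.cos(a),0],[np.cos(a),np.sin(a),0],[0,0,-1]]); T=T.T.copy()  # cols x,y,z
T=np.column_stack([[-np.sin(a),np.cos(a),0],[np.cos(a),np.sin(a),0],[0,0,-1]])
d=r.inv().apply(np.array([x,y,z])-o["eef_pos"])/.06
rv=(r.inv()*R.from_matrix(T)).as_rotvec()/np.radians(8)
print("t",o["time_s"],"pos",o["eef_pos"].round(4) if hasattr(o["eef_pos"],"round") else o["eef_pos"],"q",np.round(o["q"],2),"F",np.round(o["wrist_force"],1),"op",o["opening"])
print("d",d.round(2),"rv",rv.round(2))
E
python3 go.py .514 -.329 .24 1.97
```

```text
t 1.5 pos [0.1466 0.556  0.2393] q [ 1.11  0.18  1.61  0.    1.35 -0.21] F [ 0.1 -1.   0.8] op 0.9973227526883071
d [-9.68e+00 -1.27e+01 -1.00e-02] rv [-0.   -0.   -4.71]
```

Emit:
move_arm(
  motion=[
    [[-9.68,-12.69,0],[0,0,-4.7],100],
    [[-9.68,-12.69,0],[0,0,-4.7],100],
    [[-9.68,-12.69,0],[0,0,-4.7],100],
    [[-9.68,-12.69,0],[0,0,-4.7],100],
    [[-9.68,-12.69,0],[0,0,-4.7],100],
    [[-9.68,-12.69,0],[0,0,-4.7],100],
    [[-9.68,-12.69,0],[0,0,-4.7],100],
    [[-9.68,-12.69,0],[0,0,-4.7],100],
    [[-9.68,-12.69,0],[0,0,-4.7],100],
    [[-9.68,-12.69,0],[0,0,-4.7],100],
  ],
)

```text
time_s: 2.75
eef_pos: [0.3827, -0.012, 0.24]
eef_rot: [0.001, -0.198, 0.98, -0.0]
wrist_force: [0.5, 0.8, 0.2]
opening: 1.001
```

```bash
python3 go.py .514 -.329 .24 1.97
```

```text
t 2.75 pos [ 0.3827 -0.012   0.24  ] q [-0.34 -0.29  2.05  0.    1.38 -2.31] F [0.5 0.8 0.2] op 1.0009817742341613
d [ 0.03 -5.72  0.01] rv [-0.01  0.01 -0.01]
```

Emit:
move_arm(
  motion=[
    [[0.03,-5.72,0.3],[0,0,0],60],
    [[0.03,-5.72,0.8],[0,0,0],60],
    [[0.03,-5.72,0.8],[0,0,0],60],
    [[0.03,-5.72,0.8],[0,0,0],60],
    [[0.03,-5.72,0.8],[0,0,0],60],
    [[0.03,-5.72,0.8],[0,0,0],60],
    [[0.03,-5.72,0.8],[0,0,0],60],
  ],
)

```text
time_s: 3.62
eef_pos: [0.5135, -0.3289, 0.1903]
eef_rot: [-0.0, -0.197, 0.98, 0.0]
wrist_force: [-0.8, 0.9, 0.0]
opening: 0.598
```

```bash
cat > c.py <<'E'
from h import *
import sys
cal=viewer.calibration("wrist"); im=viewer.camera("wrist"); cv2.imwrite(f"pics/{sys.argv[1]}.png",im)
o=monitor.get_obs(); print(o["eef_pos"],o["time_s"])
np.save("wcal.npy",cal,allow_pickle=True)
r=spotter.outline_of("wrist","spanner_grip")
if r:
    m=r[0]["region"].astype(bool); v,u=np.nonzero(m)
    P=np.array([at_z(cal,(a,b),"wrist",float(sys.argv[2]))[:2] for a,b in zip(u,v)])
    c=P.mean(0); w,V=np.linalg.eigh(np.cov((P-c).T)); print(r[0]["score"],"n",len(u),"mean",c,"yaw",np.arctan2(*V[::-1,1]))
    ax=V[:,1]; s=(P-c)@ax; n=(P-c)@[-ax[1],ax[0]]; print("extent",c+ax*s.min(),c+ax*s.max(),n.min(),n.max())
    for lo in np.arange(s.min(),s.max(),.015):
        k=(s>=lo)&(s<lo+.015)
        if k.sum()>5: print(round(lo,3),n[k].min().round(4),n[k].max().round(4))
E
python3 c.py w1 .0105; python3 go.py .514 -.329 .24 1.97
```

```text
[ 0.51330428 -0.32734386  0.19065898] 3.675
0.74 n 4365 mean [ 0.4872313  -0.34300581] yaw -2.7574506437230304
extent [ 0.58753249 -0.30246172] [ 0.37986547 -0.3864056 ] -0.026708676712393596 0.025628255856805573
-0.108 -0.0267 0.025
-0.093 -0.0264 0.0256
-0.078 -0.0258 0.0255
-0.063 -0.0243 0.0231
-0.048 -0.0096 0.0096
-0.033 -0.0084 0.0077
-0.018 -0.008 0.0077
-0.003 -0.0099 0.0078
0.012 -0.0087 0.0088
0.027 -0.0085 0.0088
0.042 -0.0083 0.008
0.057 -0.0081 0.0091
0.072 -0.0088 0.0083
0.087 -0.0087 0.0094
0.102 -0.0076 0.0085
t 3.725 pos [ 0.5133 -0.3264  0.191 ] q [-0.76  0.3   1.56  0.    1.28 -2.73] F [-0.7 -0.9  0.6] op 0.5944230059098325
d [ 0.01 -0.04 -0.82] rv [ 0.01 -0.   -0.01]
```

View pics/w1.png

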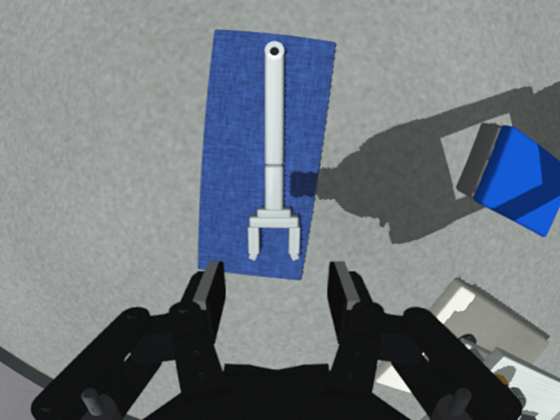

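The wrist view shows the spanner with its tail hole at (275,50) and its jaw tips near (255,258) and (295,260). The length comes out at 224 mm against a nominal 222. Next I descend and grasp it.

```bash
python3 go.py .515 -.332 .012 1.955
```

```text
t 3.725 pos [ 0.5133 -0.3264  0.191 ] q [-0.76  0.3   1.56  0.    1.28 -2.73] F [-0.7 -0.9  0.6] op 0.5944230059098325
d [ 0.01 -0.1   2.98] rv [ 0.01 -0.    0.1 ]
```

Emit:
move_arm(
  motion=[
    [[0.01,-0.08,1],[0,0,0.1],50],
    [[0.01,-0.08,2],[0,0,0.1],50],
    [[0.01,-0.08,2.6],[0,0,0.1],50],
    [[0.01,-0.08,2.8],[0,0,0.1],50],
    [[0.01,-0.08,2.95],[0,0,0.1],50],
    [[0.01,-0.08,2.98],[0,0,0.1],50],
    [[0.01,-0.08,2.98],[0,0,0.1],50],
  ],
)

```text
time_s: 4.6
eef_pos: [0.5158, -0.3322, 0.0142]
eef_rot: [0.001, -0.191, 0.982, -0.001]
wrist_force: [-0.4, 0.2, 0.0]
opening: 0.494
```

```bash
python3 go.py .515 -.332 .012 1.955
```

```text
t 4.6 pos [ 0.5158 -0.3322  0.0142] q [-0.77  0.54  1.63 -0.    0.96 -2.72] F [-0.4  0.2  0. ] op 0.4942974554168586
d [0.01 0.01 0.04] rv [-0.02  0.01  0.  ]
```

Emit:
move_arm(
  motion=[
    [[0,0,0.02],[0,0,0],10],
    [[0,0,0.02],[0,0,0],0],
    [[0,0,0.02],[0,0,0],0],
    [[0,0,0.02],[0,0,0],0],
    [[0,0,0.02],[0,0,0],0],
    [[0,0,-0.3],[0,0,0],0],
    [[0,0,-1.0],[0,0,0],0],
    [[0,0,-2.0],[0,0,0],0],
    [[0,0,-3.0],[0,0,0],0],
    [[0,0,-4.0],[0,0,0],0],
  ],
)

```text
time_s: 5.85
eef_pos: [0.5145, -0.331, 0.2553]
eef_rot: [0.0, -0.191, 0.982, -0.0]
wrist_force: [1.0, -0.4, -2.0]
opening: 0.187
```

```bash
python3 go.py .535 .06 .25 -.12
```

```text
t 5.85 pos [ 0.5145 -0.331   0.2553] q [-0.77  0.25  1.49  0.    1.4  -2.72] F [ 1.  -0.4 -2. ] op 0.1869580013142739
d [-2.76  5.91  0.09] rv [ 0.    0.   14.86]
```

```bash
python3 go.py .528 -.04 .255 -.12
```

```text
t 5.85 pos [ 0.5145 -0.331   0.2553] q [-0.77  0.25  1.49  0.    1.4  -2.72] F [ 1.  -0.4 -2. ] op 0.1869580013142739
d [-2.03  4.41  0.  ] rv [ 0.    0.   14.86]
```

Emit:
move_arm(
  motion=[
    [[-0.2,0.4,0],[0,0,1.3],0],
    [[-0.4,0.9,0],[0,0,2.6],0],
    [[-0.6,1.3,0],[0,0,3.9],0],
    [[-0.8,1.8,0],[0,0,5.2],0],
    [[-1.0,2.2,0],[0,0,6.5],0],
    [[-1.2,2.6,0],[0,0,7.8],0],
    [[-1.4,3.1,0],[0,0,9.1],0],
    [[-1.6,3.5,0],[0,0,10.4],0],
    [[-1.8,4.0,0],[0,0,11.7],0],
    [[-2.03,4.41,0],[0,0,13.0],0],
  ],
)

```text
time_s: 7.1
eef_pos: [0.528, -0.0392, 0.2532]
eef_rot: [-0.0, 0.658, 0.753, 0.0]
wrist_force: [0.5, 0.0, -2.5]
opening: 0.188
```

```bash
python3 go.py .528 -.04 .255 -.12
```

```text
t 7.1 pos [ 0.528  -0.0392  0.2532] q [-0.3   0.07  1.71  0.    1.37 -0.43] F [ 0.5  0.  -2.5] op 0.1882231691270949
d [-0.01 -0.   -0.03] rv [-0.   -0.    1.82]
```

Emit:
move_arm(
  motion=[
    [[0,0,0],[0,0,1.2],0],
    [[0,0,0],[0,0,1.82],0],
    [[0,0,0],[0,0,1.82],0],
    [[0,0,0],[0,0,1.82],0],
  ],
)

```text
time_s: 7.6
eef_pos: [0.5284, -0.0405, 0.2529]
eef_rot: [0.0, 0.746, 0.666, 0.0]
wrist_force: [0.7, 0.3, -2.8]
opening: 0.184
```

```bash
cat > d.py <<'E'
from h import *
import sys
for _ in range(2): cal=viewer.calibration("wrist"); im=viewer.camera("wrist")
cv2.imwrite(f"pics/{sys.argv[1]}.png",im); np.save("wcal.npy",cal,allow_pickle=True)
o=monitor.get_obs(); print(o["eef_pos"],o["time_s"],R.from_matrix(np.array(cal["extrinsics"])[:3,:3]).as_rotvec())
for n,z in [("stop_nut_c",.148),("jam_nut_c",.176),("housing",.18)]:
    r=spotter.outline_of("wrist",n)
    for k in r[:2]:
        m=k["region"].astype(bool); v,u=np.nonzero(m); print(n,k["score"],len(u),u.min(),u.max(),v.min(),v.max(),at_z(cal,np.array(k["centre"])*[560,420],"wrist",z).round(4))
E
python3 d.py w2
```

```text
[ 0.52846517 -0.04060008  0.25281709] 7.7 [ 2.81450849 -0.16024657 -0.02692992]
stop_nut_c 0.73 2665 326 389 202 270 [ 0.5875 -0.0649  0.148 ]
jam_nut_c 0.8 2524 325 389 205 271 [ 0.5768 -0.0498  0.176 ]
housing 0.58 45075 296 491 0 270 [0.6063 0.0289 0.18  ]
```

View pics/w2.png

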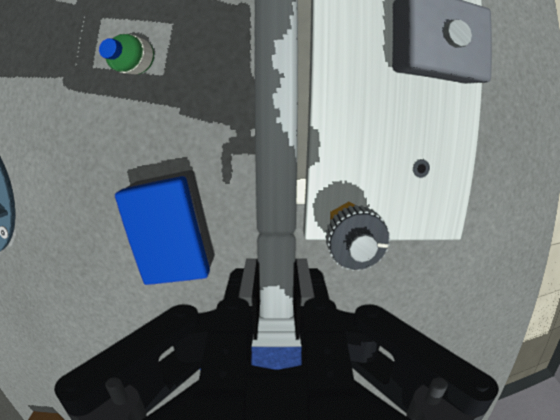

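The jam nut shows at about (358,238) with the rod top at (364,248). The bridge's -y edge is near row 240, and the spanner handle hangs along the middle. Next I extract the edges numerically.

```bash
cat > e.py <<'E'
from h import *
im=cv2.imread("pics/w2.png").astype(int).sum(2)/3; cal=np.load("wcal.npy",allow_pickle=True).item()
A=[]
for c in range(400,455,5):
    g=np.diff(im[225:260,c]); k=g.argmin(); A.append(at_z(cal,(c,225+k+1),"wrist",.14)[:2])
A=np.array(A); v=np.polyfit(A[:,0],A[:,1],1); print("-y edge slope->yaw",np.arctan(v[0]),"res",np.std(A[:,1]-np.polyval(v,A[:,0])))
B=[]
for r in range(100,235,6):
    g=np.diff(im[r,455:500]); k=g.argmin(); B.append(at_z(cal,(455+k+1,r),"wrist",.14)[:2])
B=np.array(B); w=np.polyfit(B[:,1],B[:,0],1); res=B[:,0]-np.polyval(w,B[:,1]); print("+x edge yaw",-np.arctan(w[0]),"res",np.std(res))
th=np.arctan(v[0]); 
# corner (+x,-y)
y=(v[0]*w[1]+v[1])/(1-v[0]*w[0]); x=w[0]*y+w[1]; 
for t in (th,-np.arctan(w[0])): print("corner",x,y,"rod",np.array([x,y])+R.from_euler('z',t).as_matrix()[:2,:2]@[-.115,.018])
g=cv2.imread("pics/w2.png")[232:266,346:384]
gray=cv2.cvtColor(g,cv2.COLOR_BGR2GRAY); big=cv2.resize(gray,None,fx=8,fy=8,interpolation=cv2.INTER_CUBIC)
_,t=cv2.threshold(big,0,255,cv2.THRESH_OTSU); n,l,s,c=cv2.connectedComponentsWithStats(t)
i=1+s[1:,4].argmax(); uv=c[i]/8+[346,232]-.4; print("rodtop uv",uv,s[i],at_z(cal,uv,"wrist",.195))
E
python3 e.py
python3 -c "
import cv2
a=cv2.imread('pics/w2.png')[190:280,300:410]
cv2.imwrite('pics/v3.png',cv2.resize(a,(733,600),interpolation=cv2.INTER_CUBIC))"
```

```text
-y edge slope->yaw -0.14274286138024092 res 2.067090306971951e-05
+x edge yaw -0.1355282472216281 res 0.0003174212970829005
corner 0.6957903119307433 -0.09044532595663365 rod [ 0.58452057 -0.05626865]
corner 0.6957903119307433 -0.09044532595663365 rod [ 0.5842769 -0.0570723]
rodtop uv [364.16790864 248.2894006 ] [   31    29   273   212 37521] [ 0.58540054 -0.05693655  0.195     ]
```

View pics/v3.png

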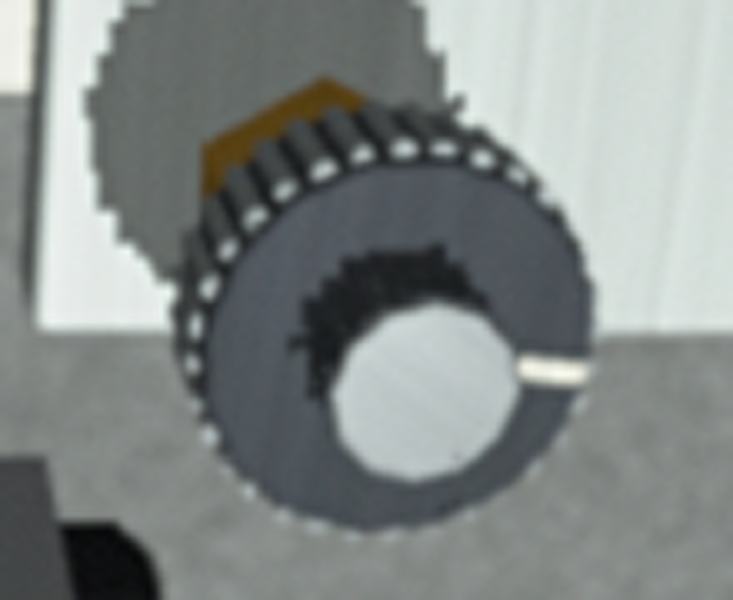

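```bash
cat > f.py <<'E'
from h import *
cal=np.load("wcal.npy",allow_pickle=True).item(); c=np.array([.5852,-.0568])
for uv in [(348.8,201.9),(330.7,211.8)]:
    p=at_z(cal,uv,"wrist",.155)[:2]-c; print(p,np.hypot(*p),np.arctan2(p[1],p[0]))
# spanner held: where is the handle (edges at rows 60..220), z of handle centre ~ TCP z-ish
im=cv2.imread("pics/w2.png").astype(int).sum(2)/3
o=monitor.get_obs(); r=rot(o["eef_rot"]); print("tool y yaw",np.arctan2(*r.as_matrix()[[1,0],1]),o["eef_pos"])
E
python3 f.py; python3 go.py .5935 .058 .22 -.139
```

```text
[-0.00122559  0.02034103] 0.020377921769624757 1.6309758659032687
[-0.01568369  0.01400164] 0.021024370212310847 2.4127967337998983
tool y yaw -0.11366509792205641 [ 0.52852434 -0.04059042  0.25267469]
t 7.85 pos [ 0.5285 -0.0406  0.2527] q [-0.3   0.07  1.7  -0.    1.37 -0.19] F [ 0.5  0.7 -2.9] op 0.18605033178147445
d [1.76 0.89 0.54] rv [-0.   -0.    0.18]
```

```bash
sed -i 's/"wrist",.155/"wrist",.141/' f.py; python3 f.py
```

```text
[0.00159051 0.01571514] 0.015795421848901574 1.4699311919938172
[-0.01373823  0.008994  ] 0.016420448070654764 2.5619419930580856
tool y yaw -0.11366509792205641 [ 0.52852434 -0.04059042  0.25267469]
```

```bash
python3 go.py .5967 .0476 .1525 -.11
```

```text
t 7.85 pos [ 0.5285 -0.0406  0.2527] q [-0.3   0.07  1.7  -0.    1.37 -0.19] F [ 0.5  0.7 -2.9] op 0.18605033178147445
d [1.59 0.96 1.67] rv [-0.   -0.   -0.03]
```

Emit:
move_arm(
  motion=[
    [[0.7,0.5,0],[0,0,0],0],
    [[1.4,0.9,0],[0,0,0],0],
    [[1.59,0.96,0],[0,0,0],0],
    [[1.59,0.96,0.3],[0,0,0],0],
    [[1.59,0.96,0.9],[0,0,0],0],
    [[1.59,0.96,1.3],[0,0,0],0],
    [[1.59,0.96,1.5],[0,0,0],0],
    [[1.59,0.96,1.5],[0,0,0],0],
    [[1.59,0.96,1.5],[0,0,0],0],
  ],
)

```text
time_s: 8.98
eef_pos: [0.5973, 0.0473, 0.1638]
eef_rot: [0.001, 0.746, 0.666, 0.001]
wrist_force: [-0.8, -0.1, -2.1]
opening: 0.188
```

```bash
python3 go.py .5967 .0476 .1525 -.11
cat > g.py <<'E'
from h import *
import sys
t=sys.argv[1]
ims=[]
for c in ("scene","side"): ims.append(viewer.camera(c))
a=cv2.resize(ims[0][180:270,220:400],(800,400),interpolation=cv2.INTER_CUBIC)
b=ims[1][150:250,200:310]; cv2.imwrite(f"pics/{t}s.png",a); cv2.imwrite(f"pics/{t}d.png",cv2.resize(b,(660,600),interpolation=cv2.INTER_CUBIC))
E
python3 g.py p1
```

```text
t 8.975 pos [0.5973 0.0473 0.1638] q [-0.12  0.31  1.61 -0.    1.22 -0.  ] F [-0.8 -0.1 -2.1] op 0.18779378585047127
d [ 0.   -0.01  0.19] rv [ 0.01  0.   -0.03]
```

View pics/p1d.png

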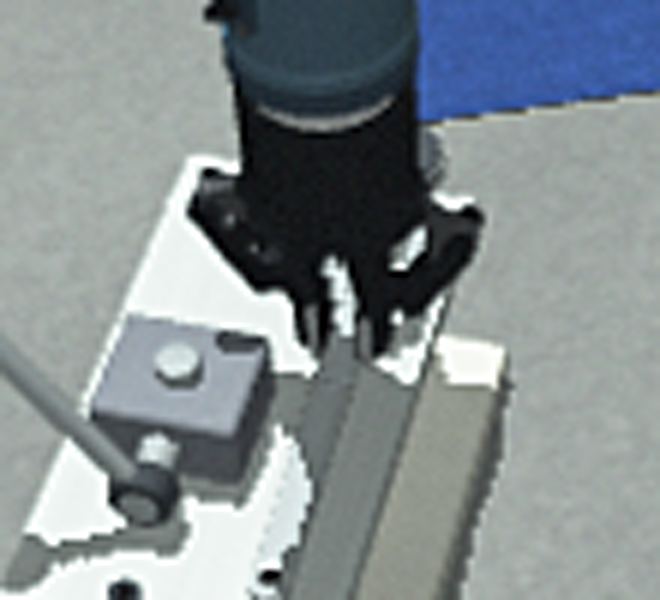

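The spanner hangs low over the bridge in front of the housing, clear of it. Next I lower it and slide it on, watching the force.

Emit:
move_arm(
  motion=[
    [[0,0,0.1],[0,0,0],0],
    [[0,0,0.19],[0,0,0],0],
    [[0,0,0.19],[0,0,0],0],
    [[-0.1,0,0.19],[0,0,0],0],
    [[-0.2,0,0.19],[0,0,0],0],
    [[-0.3,0,0.19],[0,0,0],0],
    [[-0.35,0,0.19],[0,0,0],0],
    [[-0.35,0,0.19],[0,0,0],0],
  ],
)

```text
time_s: 10.07
eef_pos: [0.5943, 0.0265, 0.1513]
eef_rot: [0.0, 0.746, 0.665, 0.0]
wrist_force: [0.9, -0.1, -2.3]
opening: 0.188
```

```bash
python3 go.py .5918 .0028 .1525 -.11;  python3 g.py p2
```

```text
t 10.075 pos [0.5943 0.0265 0.1513] q [-0.15  0.31  1.63  0.    1.2  -0.04] F [ 0.9 -0.1 -2.3] op 0.18781196008063245
d [-0.4   0.   -0.02] rv [ 0.   -0.   -0.03]
```

View pics/p2s.png

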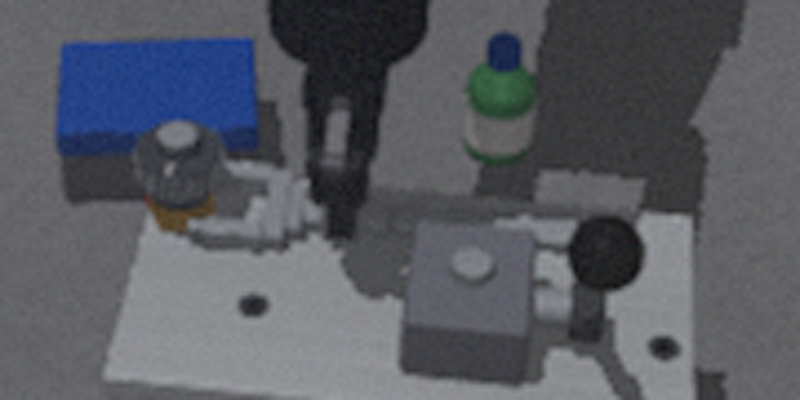

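The jaw's two prongs straddle the nut at (180,210), with the near prong at row ~230 and the far one at row ~170, so I push on.

Emit:
move_arm(
  motion=[
    [[-0.1,0,0],[0,0,0],0],
    [[-0.2,0,0],[0,0,0],0],
    [[-0.28,0,0],[0,0,0],0],
    [[-0.33,0,0],[0,0,0],0],
    [[-0.36,0,0],[0,0,0],0],
    [[-0.38,0,0],[0,0,0],0],
  ],
)

```text
time_s: 10.92
eef_pos: [0.5918, 0.0042, 0.1513]
eef_rot: [0.0, 0.746, 0.666, 0.0]
wrist_force: [1.0, 0.2, -2.9]
opening: 0.182
```

```bash
python3 go.py .5918 .0028 .1525 -.11; python3 -c "
from h import *;print(monitor.get_obs()['torque'])"
```

```text
t 10.925 pos [0.5918 0.0042 0.1513] q [-0.19  0.31  1.64  0.    1.19 -0.08] F [ 1.   0.2 -2.9] op 0.18213078824434586
d [-0.02  0.   -0.02] rv [ 0.   -0.   -0.03]
[-0.01728716 -0.11487687  0.02053204]
```

Emit:
move_arm(
  motion=[
    [[-0.02,0,0],[0,0,0],0],
    [[-0.04,0,0],[0,0,0],0],
    [[-0.05,0,0],[0,0,0],0],
  ],
)

```text
time_s: 11.3
eef_pos: [0.5914, 0.0012, 0.1513]
eef_rot: [0.0, 0.746, 0.666, 0.0]
wrist_force: [1.1, 0.5, -2.5]
opening: 0.185
```

```bash
python3 go.py .5918 .0028 .1525 -.11
```

```text
t 11.3 pos [0.5914 0.0012 0.1513] q [-0.2   0.31  1.64  0.    1.19 -0.08] F [ 1.1  0.5 -2.5] op 0.18503180863079638
d [ 0.03  0.   -0.02] rv [ 0.   -0.   -0.03]
```

Emit:
move_arm(
  motion=[
    [[-0.02,0,0],[0,0,0],0],
    [[-0.035,0,0],[0,0,0],0],
    [[-0.035,0,0],[0,0,0],0],
  ],
)

```text
time_s: 11.68
eef_pos: [0.5912, -0.0002, 0.1513]
eef_rot: [-0.0, 0.746, 0.666, 0.0]
wrist_force: [2.2, 5.0, -2.1]
opening: 0.191
```

```bash
python3 go.py .5918 .0028 .1525 -.11;python3 g.py p3
```

```text
t 11.675 pos [ 5.912e-01 -2.000e-04  1.513e-01] q [-0.2   0.31  1.64  0.    1.19 -0.09] F [ 2.2  5.  -2.1] op 0.19133566148269818
d [ 0.05  0.   -0.02] rv [ 0.   -0.01 -0.03]
```

View pics/p3s.png

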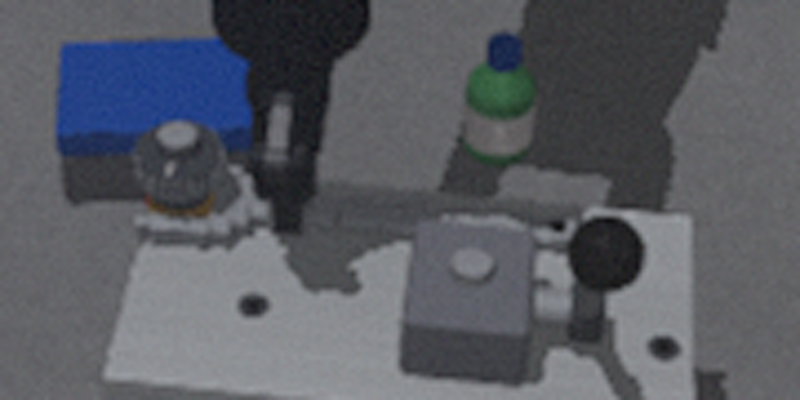

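The jaw is on: throat contact gives +5 N along y. Next I back off a hair, lower to the bridge, let go and rise.

Emit:
move_arm(
  motion=[
    [[0.015,0,0.02],[0,0,0],0],
    [[0.015,0,0.03],[0,0,0],0],
    [[0.015,0,0.03],[0,0,0],22],
    [[0.015,0,0.03],[0,0,0],30],
    [[0.015,0,0.03],[0,0,0],40],
    [[0.015,0,0.03],[0,0,0],40],
    [[0.015,0,0.03],[0,0,0],40],
  ],
)

```text
time_s: 12.65
eef_pos: [0.5912, -0.0, 0.1495]
eef_rot: [0.0, 0.746, 0.666, -0.0]
wrist_force: [-0.0, 0.1, -0.3]
opening: 0.399
```

```bash
python3 go.py .5918 .0028 .25 -.11
```

```text
t 12.65 pos [ 0.5912 -0.      0.1495] q [-0.2   0.31  1.64 -0.    1.19 -0.09] F [-0.   0.1 -0.3] op 0.3989578509854773
d [ 0.05  0.   -1.68] rv [-0.    0.   -0.03]
```

Emit:
move_arm(
  motion=[
    [[0,0,-0.3],[0,0,0],45],
    [[0,0,-0.9],[0,0,0],75],
    [[0,0,-1.7],[0,0,0],75],
    [[0,0,-1.7],[0,0,0],75],
  ],
)

```text
time_s: 13.15
eef_pos: [0.5941, -0.0005, 0.2581]
eef_rot: [0.004, 0.746, 0.666, 0.003]
wrist_force: [0.3, -0.7, 1.1]
opening: 0.756
```

```bash
python3 d.py w3; python3 go.py .585 -.057 .168 .7
```

```text
[5.91618415e-01 6.62854023e-06 2.53026475e-01] 13.25 [ 2.81353753 -0.16309425 -0.01860525]
stop_nut_c 0.84 2242 245 304 259 320 [ 0.582  -0.0685  0.148 ]
jam_nut_c 0.57 2188 244 303 263 320 [ 0.5818 -0.0508  0.176 ]
housing 0.65 48335 232 559 0 320 [0.6374 0.0612 0.18  ]
housing 0.43 6854 242 305 22 293 [0.595  0.0431 0.18  ]
t 13.4 pos [5.904e-01 2.000e-04 2.503e-01] q [-0.2   0.21  1.55 -0.    1.38 -0.09] F [-0.2 -0.3 -0.7] op 0.7490449156798998
d [-0.96  0.02  1.37] rv [-0.02 -0.01 -5.83]
```

View pics/w3.png

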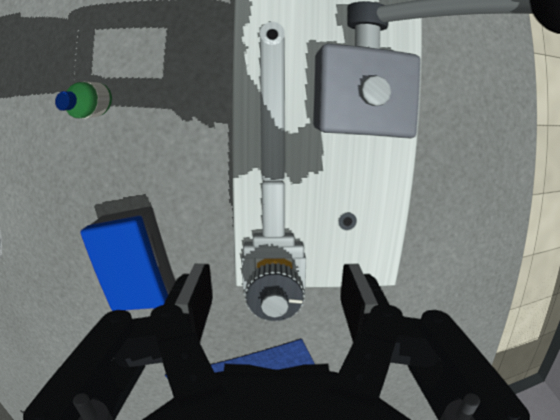

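The spanner lies on the nut, with its tail hole at (272,34), the handle in front of the housing and the rod top at about (275,301).

Run:
```python
from h import *
cal=np.load("wcal.npy",allow_pickle=True).item()
g=cv2.imread("pics/w3.png")[286:318,256:290]
gray=cv2.cvtColor(g,cv2.COLOR_BGR2GRAY); big=cv2.resize(gray,None,fx=8,fy=8,interpolation=cv2.INTER_CUBIC)
_,t=cv2.threshold(big,0,255,cv2.THRESH_OTSU); n,l,s,c=cv2.connectedComponentsWithStats(t)
i=1+s[1:,4].argmax(); uv=c[i]/8+[256,286]-.4; print("rodtop uv",uv,s[i],at_z(cal,uv,"wrist",.195))
h=at_z(cal,(272.3,34.5),"wrist",.1505)[:2]; print("hole",h, "handle yaw", np.arctan2(*(h-[.585,-.057])[::-1])-np.pi/2, np.hypot(*(h-[.585,-.057])))
```

```text
rodtop uv [274.39793152 306.02390892] [   42    77   217   175 29031] [ 0.58483603 -0.05655454  0.195     ]
hole [0.60551815 0.13353035] handle yaw -0.10727622727697739 0.1916319614640564
```

Emit:
move_arm(
  motion=[
    [[-0.4,0.02,0],[0,0,-1.3],75],
    [[-0.8,0.02,0],[0,0,-2.6],75],
    [[-0.96,0.02,0],[0,0,-3.9],75],
    [[-0.96,0.02,0],[0,0,-5.2],75],
    [[-0.96,0.02,0.2],[0,0,-5.83],75],
    [[-0.96,0.02,0.6],[0,0,-5.83],75],
    [[-0.96,0.02,0.9],[0,0,-5.83],75],
    [[-0.96,0.02,0.95],[0,0,-5.83],75],
  ],
)

```text
time_s: 14.4
eef_pos: [0.5845, -0.0569, 0.192]
eef_rot: [-0.002, 0.422, 0.907, -0.0]
wrist_force: [-0.8, 0.2, 0.1]
opening: 0.753
```

```bash
python3 go.py .585 -.057 .168 .7; python3 g.py p4
```

```text
t 14.4 pos [ 0.5845 -0.0569  0.192 ] q [-0.3   0.26  1.62  0.    1.27 -1.  ] F [-0.8  0.2  0.1] op 0.7531839331438951
d [-0.01  0.01  0.4 ] rv [-0.02 -0.03 -0.  ]
```

View pics/p4s.png

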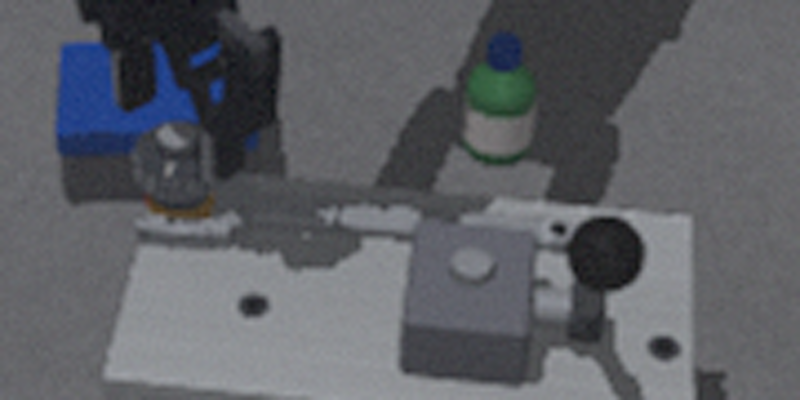

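The fingers straddle the knurl, so I descend and close on it.

Emit:
move_arm(
  motion=[
    [[-0.01,0.01,0.2],[0,0,0],75],
    [[-0.01,0.01,0.38],[0,0,0],75],
    [[-0.01,0.01,0.4],[0,0,0],65],
    [[-0.01,0.01,0.4],[0,0,0],60],
    [[-0.01,0.01,0.4],[0,0,0],56],
    [[-0.01,0.01,0.4],[0,0,0],52],
    [[-0.01,0.01,0.4],[0,0,0],40],
    [[-0.01,0.01,0.4],[0,0,0],0],
    [[-0.01,0.01,0.4],[0,0,0],0],
    [[-0.01,0.01,0.4],[0,0,0],0],
  ],
)

```text
time_s: 15.75
eef_pos: [0.5865, -0.0579, 0.1714]
eef_rot: [0.0, 0.422, 0.907, -0.001]
wrist_force: [-4.7, -2.1, 5.0]
opening: 0.495
```

```bash
cat > t.py <<'E'
from h import *
o=monitor.get_obs(); a=rot(o["eef_rot"]).as_matrix()
print("t",o["time_s"],"pos",np.round(o["eef_pos"],4),"yaw",np.arctan2(a[1,1],a[0,1]).round(4),"F",np.round(o["wrist_force"],1),"T",np.round(o["torque"],3),"q6",np.round(o["q"][5],3),"e6",np.round(o["joint_efforts"][5],3),"op",round(o["opening"],3))
E
python3 t.py
```

```text
t 15.75 pos [ 0.5865 -0.0579  0.1714] yaw 0.7001 F [-4.7 -2.1  5. ] T [-0.351  0.731  0.027] q6 -0.999 e6 0.017 op 0.495
```

Emit:
move_arm(
  motion=[
    [[0,-0.03,-0.04],[0,0,0],0],
    [[0,-0.03,-0.04],[0,0,0],0],
  ],
)

```text
time_s: 16.0
eef_pos: [0.586, -0.058, 0.1718]
eef_rot: [0.001, 0.422, 0.907, 0.001]
wrist_force: [7.6, 1.2, -9.3]
opening: 0.489
```

```bash
python3 t.py
```

```text
t 16.0 pos [ 0.586  -0.058   0.1718] yaw 0.6998 F [ 7.6  1.2 -9.3] T [ 0.151 -1.13  -0.01 ] q6 -1.001 e6 -0.015 op 0.489
```

Emit:
move_arm(
  motion=[
    [[-0.01,0.017,0.026],[0,0,0.3],0],
    [[-0.01,0.017,0.026],[0,0,0.7],0],
    [[-0.01,0.017,0.026],[0,0,1.1],0],
    [[-0.01,0.017,0.026],[0,0,1.5],0],
    [[-0.01,0.017,0.026],[0,0,1.9],0],
    [[-0.01,0.017,0.026],[0,0,2.2],0],
    [[-0.01,0.017,0.026],[0,0,2.4],0],
    [[-0.01,0.017,0.026],[0,0,2.5],0],
  ],
)

```text
time_s: 17.0
eef_pos: [0.5861, -0.0583, 0.1715]
eef_rot: [-0.0, 0.573, 0.82, -0.0]
wrist_force: [-4.1, -0.0, 4.2]
opening: 0.493
```

```bash
python3 t.py
```

```text
t 17.0 pos [ 0.5861 -0.0583  0.1715] yaw 0.3506 F [-4.1 -0.   4.2] T [0.079 0.834 0.126] q6 -0.651 e6 0.053 op 0.493
```

Emit:
move_arm(
  motion=[
    [[0,-0.01,-0.012],[0,0,0.3],0],
    [[0,-0.01,-0.012],[0,0,0.6],0],
    [[0,-0.01,-0.012],[0,0,0.7],0],
  ],
)

```text
time_s: 17.38
eef_pos: [0.5859, -0.0583, 0.1716]
eef_rot: [-0.0, 0.612, 0.791, 0.0]
wrist_force: [-1.2, 0.9, -2.2]
opening: 0.493
```

```bash
python3 t.py
```

```text
t 17.375 pos [ 0.5859 -0.0583  0.1716] yaw 0.253 F [-1.2  0.9 -2.2] T [0.113 0.111 0.094] q6 -0.554 e6 0.127 op 0.493
```

Emit:
move_arm(
  motion=[
    [[0,0,0],[0,0,0.3],0],
    [[0,0,0],[0,0,0.6],0],
    [[0,0,0],[0,0,0.7],0],
  ],
)

```text
time_s: 17.75
eef_pos: [0.5858, -0.0584, 0.1716]
eef_rot: [-0.0, 0.65, 0.76, 0.0]
wrist_force: [-0.2, 1.3, -1.5]
opening: 0.495
```

```bash
python3 t.py
```

```text
t 17.75 pos [ 0.5858 -0.0584  0.1716] yaw 0.1556 F [-0.2  1.3 -1.5] T [0.177 0.185 0.104] q6 -0.457 e6 0.126 op 0.495
```

Emit:
move_arm(
  motion=[
    [[0,0,0],[0,0,0.3],0],
    [[0,0,0],[0,0,0.6],0],
    [[0,0,0],[0,0,0.7],0],
  ],
)

```text
time_s: 18.12
eef_pos: [0.5857, -0.0583, 0.1716]
eef_rot: [-0.0, 0.686, 0.727, -0.0]
wrist_force: [-0.7, 0.9, -2.3]
opening: 0.496
```

```bash
python3 t.py
```

```text
t 18.125 pos [ 0.5857 -0.0583  0.1716] yaw 0.058 F [-0.7  0.9 -2.3] T [0.267 0.206 0.13 ] q6 -0.359 e6 0.125 op 0.496
```

Emit:
move_arm(
  motion=[
    [[0,0,0],[0,0,0.3],0],
    [[0,0,0],[0,0,0.6],0],
    [[0,0,0],[0,0,0.7],0],
  ],
)

```text
time_s: 18.5
eef_pos: [0.5856, -0.0584, 0.1716]
eef_rot: [-0.0, 0.721, 0.693, -0.0]
wrist_force: [-1.9, 2.2, -3.1]
opening: 0.493
```

```bash
python3 t.py
```

```text
t 18.5 pos [ 0.5856 -0.0584  0.1716] yaw -0.0396 F [-1.9  2.2 -3.1] T [0.232 0.312 0.131] q6 -0.261 e6 0.125 op 0.493
```

Emit:
move_arm(
  motion=[
    [[0,0,0],[0,0,0.3],0],
    [[0,0,0],[0,0,0.6],0],
    [[0,0,0],[0,0,0.7],0],
  ],
)

```text
time_s: 18.88
eef_pos: [0.5855, -0.0583, 0.1716]
eef_rot: [-0.001, 0.754, 0.657, -0.0]
wrist_force: [-2.2, 2.2, -3.4]
opening: 0.494
```

```bash
python3 t.py
```

```text
t 18.875 pos [ 0.5855 -0.0583  0.1716] yaw -0.1373 F [-2.2  2.2 -3.4] T [0.274 0.493 0.158] q6 -0.164 e6 0.125 op 0.494
```

Emit:
move_arm(
  motion=[
    [[0,0,0],[0,0,0.3],0],
    [[0,0,0],[0,0,0.6],0],
    [[0,0,0],[0,0,0.7],0],
  ],
)

```text
time_s: 19.25
eef_pos: [0.5854, -0.0583, 0.1716]
eef_rot: [-0.001, 0.785, 0.619, -0.0]
wrist_force: [-3.1, 1.2, -3.4]
opening: 0.488
```

```bash
python3 t.py
```

```text
t 19.25 pos [ 0.5854 -0.0583  0.1716] yaw -0.235 F [-3.1  1.2 -3.4] T [0.324 0.584 0.167] q6 -0.066 e6 0.127 op 0.488
```

Emit:
move_arm(
  motion=[
    [[0,0,0],[0,0,0.3],0],
    [[0,0,0],[0,0,0.6],0],
    [[0,0,0],[0,0,0.6],0],
  ],
)

```text
time_s: 19.62
eef_pos: [0.5853, -0.0583, 0.1716]
eef_rot: [-0.001, 0.81, 0.586, -0.0]
wrist_force: [-5.0, 1.9, -3.1]
opening: 0.492
```

```bash
python3 t.py
```

```text
t 19.625 pos [ 0.5853 -0.0583  0.1716] yaw -0.3183 F [-5.   1.9 -3.1] T [ 0.406  0.712 -0.075] q6 0.017 e6 0.151 op 0.492
```

Emit:
move_arm(
  motion=[
    [[0,-0.014,0.008],[0,0,0],0],
  ],
)

```text
time_s: 19.75
eef_pos: [0.5853, -0.0583, 0.1716]
eef_rot: [0.0, 0.81, 0.586, 0.0]
wrist_force: [-0.5, 2.2, -1.6]
opening: 0.488
```

```bash
python3 t.py; python3 -c "
from h import *
viewer.camera('scene')"; python3 t.py
```

```text
t 19.75 pos [ 0.5853 -0.0583  0.1716] yaw -0.3183 F [-0.5  2.2 -1.6] T [ 0.352  0.391 -0.001] q6 0.017 e6 -0.007 op 0.488
t 19.8 pos [ 0.5853 -0.0583  0.1716] yaw -0.3185 F [-2.4  2.8 -2.8] T [0.385 0.507 0.038] q6 0.017 e6 0.028 op 0.491
```

Emit:
move_arm(
  motion=[
    [[0,0,0],[0,0,0.15],0],
    [[0,0,0],[0,0,0.3],0],
    [[0,0,0],[0,0,0.45],0],
  ],
)

```text
time_s: 20.18
eef_pos: [0.5852, -0.0583, 0.1716]
eef_rot: [0.0, 0.829, 0.56, 0.0]
wrist_force: [-1.8, 2.3, -2.7]
opening: 0.49
```

```bash
python3 t.py
```

```text
t 20.175 pos [ 0.5852 -0.0583  0.1716] yaw -0.3832 F [-1.8  2.3 -2.7] T [0.427 0.436 0.292] q6 0.082 e6 0.022 op 0.49
```

Emit:
move_arm(
  motion=[
    [[0,0,0],[0,0,0.1],0],
    [[0,0,0],[0,0,0.2],0],
  ],
)

```text
time_s: 20.42
eef_pos: [0.5852, -0.0582, 0.1716]
eef_rot: [0.0, 0.836, 0.548, 0.0]
wrist_force: [-1.8, 1.4, -1.9]
opening: 0.493
```

```bash
python3 t.py
```

```text
t 20.425 pos [ 0.5852 -0.0582  0.1716] yaw -0.4107 F [-1.8  1.4 -1.9] T [0.505 0.441 0.374] q6 0.11 e6 0.193 op 0.493
```

Emit:
move_arm(
  motion=[
    [[0,0,0],[0,0,0.1],0],
  ],
)

```text
time_s: 20.55
eef_pos: [0.5852, -0.0583, 0.1716]
eef_rot: [0.0, 0.84, 0.542, 0.0]
wrist_force: [-2.4, 3.0, -1.4]
opening: 0.488
```

```bash
python3 t.py
python3 - <<'E'
from h import *
cal=viewer.calibration("side"); im=viewer.camera("side"); cv2.imwrite("pics/side9.png",im)
r=spotter.outline_of("side","spanner_grip")
for k in r[:2]:
    v,u=np.nonzero(k["region"]); P=np.array([at_z(cal,(a,b),"side",.1505)[:2] for a,b in zip(u,v)]); c=P.mean(0); w,V=np.linalg.eigh(np.cov((P-c).T))
    print(k["score"],len(u),c,np.sqrt(w),"yaw",np.arctan2(*V[::-1,1]))
E
python3 t.py
```

```text
t 20.55 pos [ 0.5852 -0.0583  0.1716] yaw -0.4247 F [-2.4  3.  -1.4] T [0.497 0.49  0.348] q6 0.124 e6 0.187 op 0.488
0.67 496 [0.59394833 0.03664257] [0.01067871 0.06400764] yaw 1.439406685586238
t 20.65 pos [ 0.5851 -0.0582  0.1716] yaw -0.4246 F [-2.5  3.3 -1.1] T [0.464 0.508 0.082] q6 0.124 e6 0.218 op 0.496
```

Emit:
move_arm(
  motion=[
    [[0,0,0],[0,0,0.1],0],
    [[0,0,0],[0,0,0.2],0],
    [[0,0,0],[0,0,0.3],0],
  ],
)

```text
time_s: 21.02
eef_pos: [0.5851, -0.0583, 0.1716]
eef_rot: [-0.0, 0.851, 0.524, 0.0]
wrist_force: [-3.3, 3.3, -1.2]
opening: 0.492
```

```bash
python3 t.py
cat > sp.py <<'E'
from h import *
cal=viewer.calibration("side"); im=viewer.camera("side"); cv2.imwrite("pics/side9.png",im)
r=spotter.outline_of("side","spanner_grip")
for k in r[:1]:
    v,u=np.nonzero(k["region"]); P=np.array([at_z(cal,(a,b),"side",.1505)[:2] for a,b in zip(u,v)]); c=P.mean(0); w,V=np.linalg.eigh(np.cov((P-c).T))
    print(k["score"],len(u),c,"yaw",np.arctan2(*V[::-1,1])-np.pi/2)
E
python3 sp.py; python3 t.py
```

```text
t 21.025 pos [ 0.5851 -0.0583  0.1716] yaw -0.4667 F [-3.3  3.3 -1.2] T [0.563 0.535 0.31 ] q6 0.166 e6 0.189 op 0.492
0.77 483 [0.59761067 0.03595448] yaw -0.17466635764445027
t 21.125 pos [ 0.5851 -0.0583  0.1716] yaw -0.4666 F [-2.4  3.6 -1. ] T [0.539 0.551 0.157] q6 0.166 e6 0.224 op 0.489
```

Emit:
move_arm(
  motion=[
    [[0,0,0],[0,0,0.1],0],
    [[0,0,0],[0,0,0.2],0],
    [[0,0,0],[0,0,0.25],0],
  ],
)

```text
time_s: 21.5
eef_pos: [0.5851, -0.0582, 0.1716]
eef_rot: [-0.0, 0.86, 0.51, 0.0]
wrist_force: [-3.5, 2.8, -0.0]
opening: 0.487
```

```bash
python3 t.py; python3 sp.py; python3 t.py
```

```text
t 21.5 pos [ 0.5851 -0.0582  0.1716] yaw -0.5012 F [-3.5  2.8 -0. ] T [0.657 0.615 0.295] q6 0.2 e6 0.305 op 0.487
0.95 414 [0.60036616 0.03530292] yaw -0.21458457678839649
t 21.6 pos [ 0.5851 -0.0583  0.1716] yaw -0.5011 F [-3.1  3.7 -0.7] T [0.561 0.657 0.17 ] q6 0.2 e6 0.232 op 0.488
```

Emit:
move_arm(
  motion=[
    [[0,0,0],[0,0,0.1],0],
    [[0,0,0],[0,0,0.1],0],
  ],
)

```text
time_s: 21.85
eef_pos: [0.5851, -0.0582, 0.1716]
eef_rot: [-0.0, 0.864, 0.504, 0.0]
wrist_force: [-4.0, 3.4, 0.9]
opening: 0.489
```

```bash
python3 t.py; python3 sp.py; python3 t.py
```

```text
t 21.85 pos [ 0.5851 -0.0582  0.1716] yaw -0.5155 F [-4.   3.4  0.9] T [0.549 0.669 0.162] q6 0.214 e6 0.198 op 0.489
0.61 509 [0.60190453 0.03497488] yaw -0.22727888347653025
t 21.95 pos [ 0.5851 -0.0583  0.1716] yaw -0.5155 F [-3.4  3.   0.6] T [0.673 0.621 0.187] q6 0.214 e6 0.155 op 0.489
```

Emit:
move_arm(
  motion=[
    [[0,0,0],[0,0,0.1],0],
    [[0,0,0],[0,0,0.1],0],
  ],
)

```text
time_s: 22.2
eef_pos: [0.5851, -0.0582, 0.1716]
eef_rot: [-0.0, 0.868, 0.497, 0.0]
wrist_force: [-3.3, 3.1, 1.0]
opening: 0.49
```

```bash
python3 t.py; python3 sp.py; python3 t.py
```

```text
t 22.2 pos [ 0.5851 -0.0582  0.1716] yaw -0.5295 F [-3.3  3.1  1. ] T [0.675 0.638 0.113] q6 0.229 e6 0.195 op 0.49
0.61 467 [0.60358838 0.04035552] yaw -0.24818240559391747
t 22.3 pos [ 0.5851 -0.0582  0.1716] yaw -0.5295 F [-4.   4.2  0. ] T [0.705 0.625 0.14 ] q6 0.228 e6 0.15 op 0.493
```

Emit:
move_arm(
  motion=[
    [[0,0,0],[0,0,0.1],0],
    [[0,0,0],[0,0,0.1],0],
  ],
)

```text
time_s: 22.55
eef_pos: [0.585, -0.0582, 0.1716]
eef_rot: [-0.0, 0.871, 0.491, -0.0]
wrist_force: [-3.1, 4.7, 0.2]
opening: 0.496
```

```bash
python3 t.py; python3 sp.py; python3 t.py
```

```text
t 22.55 pos [ 0.585  -0.0582  0.1716] yaw -0.5433 F [-3.1  4.7  0.2] T [0.653 0.71  0.245] q6 0.242 e6 0.259 op 0.496
0.57 434 [0.60362224 0.03533451] yaw -0.2294883168326909
t 22.65 pos [ 0.585  -0.0582  0.1716] yaw -0.5433 F [-3.6  4.1  0.5] T [0.642 0.662 0.207] q6 0.242 e6 0.215 op 0.49
```

Emit:
move_arm(
  motion=[
    [[0,0,0],[0,0,0.08],0],
    [[0,0,0],[0,0,0.08],0],
  ],
)

```text
time_s: 22.9
eef_pos: [0.5851, -0.0582, 0.1716]
eef_rot: [-0.0, 0.874, 0.487, -0.0]
wrist_force: [-3.6, 4.4, 1.1]
opening: 0.497
```

```bash
python3 t.py; python3 sp.py; python3 t.py
```

```text
t 22.9 pos [ 0.5851 -0.0582  0.1716] yaw -0.5543 F [-3.6  4.4  1.1] T [0.697 0.604 0.306] q6 0.253 e6 0.326 op 0.497
0.88 432 [0.60344151 0.0392375 ] yaw -0.25889688905476405
t 23.0 pos [ 0.5851 -0.0582  0.1716] yaw -0.5542 F [-3.9  3.7  0.1] T [0.663 0.71  0.287] q6 0.253 e6 0.294 op 0.493
```

Emit:
move_arm(
  motion=[
    [[0,0,0],[0,0,0.08],0],
    [[0,0,0],[0,0,0.08],0],
  ],
)

```text
time_s: 23.25
eef_pos: [0.5851, -0.0582, 0.1716]
eef_rot: [-0.0, 0.876, 0.482, -0.0]
wrist_force: [-3.8, 3.6, -0.4]
opening: 0.494
```

```bash
python3 t.py; python3 sp.py; python3 t.py
```

```text
t 23.25 pos [ 0.5851 -0.0582  0.1716] yaw -0.5654 F [-3.8  3.6 -0.4] T [0.661 0.726 0.345] q6 0.264 e6 0.375 op 0.494
0.8 317 [0.602442   0.03121713] yaw -0.2413863536628471
t 23.35 pos [ 0.5851 -0.0582  0.1716] yaw -0.5653 F [-4.7  3.8 -0.1] T [0.638 0.638 0.321] q6 0.264 e6 0.343 op 0.488
```

Emit:
move_arm(
  motion=[
    [[0,0,0],[0,0,0.1],0],
    [[0,0,0],[0,0,0.1],0],
  ],
)

```text
time_s: 23.6
eef_pos: [0.585, -0.0582, 0.1716]
eef_rot: [-0.0, 0.88, 0.476, -0.0]
wrist_force: [-4.0, 4.6, 0.8]
opening: 0.491
```

```bash
python3 t.py; python3 sp.py; python3 t.py
```

```text
t 23.6 pos [ 0.585  -0.0582  0.1716] yaw -0.5792 F [-4.   4.6  0.8] T [0.678 0.702 0.421] q6 0.278 e6 0.438 op 0.491
0.67 487 [0.60321106 0.03496625] yaw -0.23829642269439955
t 23.7 pos [ 0.585  -0.0582  0.1715] yaw -0.5792 F [-3.7  2.5  0.3] T [0.682 0.698 0.419] q6 0.278 e6 0.394 op 0.489
```

Emit:
move_arm(
  motion=[
    [[0,0,0],[0,0,0.09],0],
    [[0,0,0],[0,0,0.09],0],
  ],
)

```text
time_s: 23.95
eef_pos: [0.585, -0.0582, 0.1716]
eef_rot: [-0.0, 0.883, 0.47, -0.0]
wrist_force: [-3.5, 3.7, -0.3]
opening: 0.492
```

```bash
python3 t.py; python3 sp.py; python3 t.py
```

```text
t 23.95 pos [ 0.585  -0.0582  0.1716] yaw -0.5916 F [-3.5  3.7 -0.3] T [0.685 0.709 0.461] q6 0.291 e6 0.507 op 0.492
0.92 421 [0.6028302  0.03389887] yaw -0.243429567338715
t 24.05 pos [ 0.585  -0.0582  0.1716] yaw -0.5915 F [-3.1  4.1 -0.3] T [0.627 0.74  0.481] q6 0.291 e6 0.47 op 0.492
```

Emit:
move_arm(
  motion=[
    [[0,0,0],[0,0,0.08],0],
    [[0,0,0],[0,0,0.08],0],
  ],
)

```text
time_s: 24.3
eef_pos: [0.585, -0.0582, 0.1716]
eef_rot: [-0.0, 0.885, 0.465, -0.0]
wrist_force: [-3.7, 4.2, -0.4]
opening: 0.493
```

```bash
python3 t.py; python3 sp.py; python3 t.py
```

```text
t 24.3 pos [ 0.585  -0.0582  0.1716] yaw -0.6026 F [-3.7  4.2 -0.4] T [0.681 0.704 0.537] q6 0.302 e6 0.583 op 0.493
0.91 482 [0.60283277 0.03458658] yaw -0.2367847740952258
t 24.4 pos [ 0.585  -0.0582  0.1716] yaw -0.6026 F [-3.4  3.2  0.2] T [0.647 0.708 0.53 ] q6 0.302 e6 0.551 op 0.491
```

Emit:
move_arm(
  motion=[
    [[0,0,0],[0,0,0.07],0],
    [[0,0,0],[0,0,0.07],0],
  ],
)

```text
time_s: 24.65
eef_pos: [0.585, -0.0582, 0.1716]
eef_rot: [-0.0, 0.887, 0.461, -0.0]
wrist_force: [-3.5, 3.4, -0.0]
opening: 0.489
```

```bash
python3 t.py; python3 sp.py; python3 t.py
```

```text
t 24.65 pos [ 0.585  -0.0582  0.1716] yaw -0.6123 F [-3.5  3.4 -0. ] T [0.659 0.743 0.563] q6 0.311 e6 0.617 op 0.489
0.72 521 [0.60132549 0.02974791] yaw -0.2481461328775545
t 24.75 pos [ 0.585  -0.0582  0.1716] yaw -0.6122 F [-3.2  3.7  0.6] T [0.7   0.741 0.578] q6 0.311 e6 0.587 op 0.492
```

It holds 0.58 N m. Next I let go and rise.

Emit:
move_arm(
  motion=[
    [[0,0,0],[0,0,0],55],
    [[0,0,0],[0,0,0],65],
    [[0,0,0],[0,0,0],75],
    [[0,0,0],[0,0,0],75],
    [[0,0,-0.3],[0,0,0],75],
    [[0,0,-0.8],[0,0,0],75],
    [[0,0,-1.35],[0,0,0],75],
    [[0,0,-1.35],[0,0,0],75],
  ],
)

```text
time_s: 25.75
eef_pos: [0.5873, -0.0589, 0.2576]
eef_rot: [0.003, 0.887, 0.461, 0.003]
wrist_force: [-0.4, -0.2, -0.2]
opening: 0.746
```

```bash
python3 t.py; python3 sp.py; python3 go.py .600 -.0008 .25 -.24
```

```text
t 25.75 pos [ 0.5873 -0.0589  0.2576] yaw -0.6124 F [-0.4 -0.2 -0.2] T [ 0.013 -0.035 -0.027] q6 0.311 e6 -0.0 op 0.746
0.64 520 [0.6004041  0.03040186] yaw -0.27579439527292404
t 25.85 pos [ 0.5854 -0.0584  0.2536] q [-0.3   0.2   1.56 -0.    1.38  0.31] F [-0.8  0.2 -0.5] op 0.752800343453731
d [ 0.93 -0.35  0.06] rv [ 0.01 -0.   -2.67]
```

Emit:
move_arm(
  motion=[
    [[0.5,-0.2,0],[0,0,-1.3],60],
    [[0.93,-0.35,0],[0,0,-2.6],60],
    [[0.93,-0.35,0],[0,0,-2.67],60],
    [[0.93,-0.35,0],[0,0,-2.67],60],
  ],
)

```text
time_s: 26.35
eef_pos: [0.5995, -0.0009, 0.2517]
eef_rot: [-0.0, 0.787, 0.617, -0.001]
wrist_force: [-0.1, 0.4, -0.5]
opening: 0.606
```

```bash
python3 c.py w4 .1505; python3 go.py .600 -.0008 .25 -.24
```

```text
[ 0.5995744  -0.00120576  0.25191793] 26.4
0.9 n 6953 mean [0.60694497 0.03523663] yaw 1.3399098828890117
extent [ 0.58208289 -0.07052408] [0.63126287 0.13868246] -0.0266064818222668 0.027253718640442112
-0.109 -0.0266 0.0273
-0.094 -0.0263 0.0272
-0.079 -0.0259 0.0264
-0.064 -0.0223 0.0232
-0.049 -0.0087 0.0085
-0.034 -0.0087 0.0087
-0.019 -0.008 0.0085
-0.004 -0.0081 0.0087
0.011 -0.0082 0.0086
0.026 -0.0083 0.0089
0.041 -0.0085 0.0088
0.056 -0.0086 0.0092
0.071 -0.0088 0.0084
0.086 -0.0088 0.0082
0.101 -0.0076 0.0073
t 26.45 pos [ 0.5997 -0.0014  0.2521] q [-0.2   0.23  1.53 -0.    1.39  0.04] F [-0.4  0.2 -0.4] op 0.6017142251861515
d [0.01 0.   0.03] rv [-0.01  0.   -0.02]
```

View pics/w4.png

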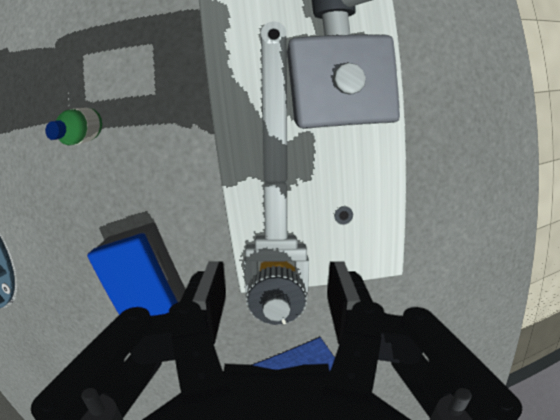

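The spanner is still on the nut with its handle against the housing corner. Its tail hole is at (273,33), its axis yaw is 1.340, and the length checks at 215 mm with the tips hidden under the knurl.

```bash
python3 go.py .5985 -.0005 .1495 -.231
```

```text
t 26.45 pos [ 0.5997 -0.0014  0.2521] q [-0.2   0.23  1.53 -0.    1.39  0.04] F [-0.4  0.2 -0.4] op 0.6017142251861515
d [ 0.01 -0.02  1.71] rv [-0.01  0.   -0.08]
```

Emit:
move_arm(
  motion=[
    [[0.01,-0.02,0.5],[0,0,-0.08],45],
    [[0.01,-0.02,1.1],[0,0,-0.08],45],
    [[0.01,-0.02,1.5],[0,0,-0.08],45],
    [[0.01,-0.02,1.66],[0,0,-0.08],45],
    [[0.01,-0.02,1.7],[0,0,-0.08],30],
    [[0.01,-0.02,1.7],[0,0,-0.08],22],
    [[0.01,-0.02,1.7],[0,0,-0.08],0],
    [[0.01,-0.02,1.7],[0,0,-0.08],0],
    [[0.01,-0.02,1.7],[0,0,-0.08],0],
  ],
)

```text
time_s: 27.58
eef_pos: [0.5991, 0.0001, 0.1518]
eef_rot: [0.0, 0.783, 0.622, 0.0]
wrist_force: [-5.0, -1.2, 5.8]
opening: 0.183
```

```bash
python3 t.py
```

```text
t 27.575 pos [5.991e-01 1.000e-04 1.518e-01] yaw -0.2285 F [-5.  -1.2  5.8] T [-0.169  0.835 -0.06 ] q6 0.031 e6 -0.051 op 0.183
```

Emit:
move_arm(
  motion=[
    [[0.03,-0.013,-0.03],[0,0,0],0],
    [[0.08,-0.013,-0.035],[0,0,0],0],
    [[0.15,-0.013,-0.035],[0,0,0],0],
  ],
)

```text
time_s: 27.95
eef_pos: [0.5999, 0.004, 0.1522]
eef_rot: [0.003, 0.783, 0.622, -0.003]
wrist_force: [-5.4, -21.0, -2.3]
opening: 0.185
```

```bash
python3 t.py
```

```text
t 27.95 pos [0.5999 0.004  0.1522] yaw -0.2294 F [ -5.4 -21.   -2.3] T [-3.537e+00  5.830e-01  3.000e-03] q6 0.047 e6 -0.076 op 0.185
```

Pulling meets 21 N because the jaw is pinched by the tightening reaction. I'll swing the handle back to mid-play about the nut first, then pull.

Emit:
move_arm(
  motion=[
    [[-0.06,-0.03,0],[0,0,-0.2],0],
    [[-0.06,-0.06,0],[0,0,-0.4],0],
    [[-0.06,-0.09,0],[0,0,-0.6],0],
    [[-0.06,-0.09,0],[0,0,-0.6],0],
  ],
)

```text
time_s: 28.45
eef_pos: [0.5947, 0.0056, 0.1527]
eef_rot: [0.001, 0.756, 0.654, -0.0]
wrist_force: [1.8, -7.6, -3.9]
opening: 0.188
```

```bash
python3 t.py
```

```text
t 28.45 pos [0.5947 0.0056 0.1527] yaw -0.144 F [ 1.8 -7.6 -3.9] T [-1.209 -0.269  0.03 ] q6 -0.044 e6 -0.077 op 0.188
```

Emit:
move_arm(
  motion=[
    [[0.04,0,0],[0,0,0],0],
    [[0.09,0,0],[0,0,0],0],
    [[0.15,0,0],[0,0,0],0],
  ],
)

```text
time_s: 28.82
eef_pos: [0.5962, 0.0151, 0.1528]
eef_rot: [0.001, 0.756, 0.654, 0.0]
wrist_force: [1.8, -1.3, -2.2]
opening: 0.184
```

```bash
python3 t.py
```

```text
t 28.825 pos [0.5962 0.0151 0.1528] yaw -0.145 F [ 1.8 -1.3 -2.2] T [-0.347 -0.338  0.128] q6 -0.028 e6 0.082 op 0.184
```

Emit:
move_arm(
  motion=[
    [[0.1,0,0],[0,0,0],0],
    [[0.25,0,0],[0,0,0],0],
    [[0.4,0,0],[0,0,0],0],
    [[0.52,-0.03,0],[0,0,0],0],
    [[0.6,-0.08,0],[0,0,0],0],
    [[0.6,-0.08,0],[0,0,0],0],
  ],
)

```text
time_s: 29.58
eef_pos: [0.5956, 0.0527, 0.1526]
eef_rot: [-0.0, 0.756, 0.654, -0.0]
wrist_force: [-0.6, 0.0, -2.7]
opening: 0.184
```

```bash
python3 t.py;  python3 - <<'E'
from h import *
im=viewer.camera("scene"); cv2.imwrite("pics/v12.png",cv2.resize(im[180:270,220:400],(800,400),interpolation=cv2.INTER_CUBIC))
E
```

```text
t 29.575 pos [0.5956 0.0527 0.1526] yaw -0.1439 F [-0.6  0.  -2.7] T [-0.079  0.031 -0.035] q6 0.034 e6 0.05 op 0.184
```

View pics/v12.png

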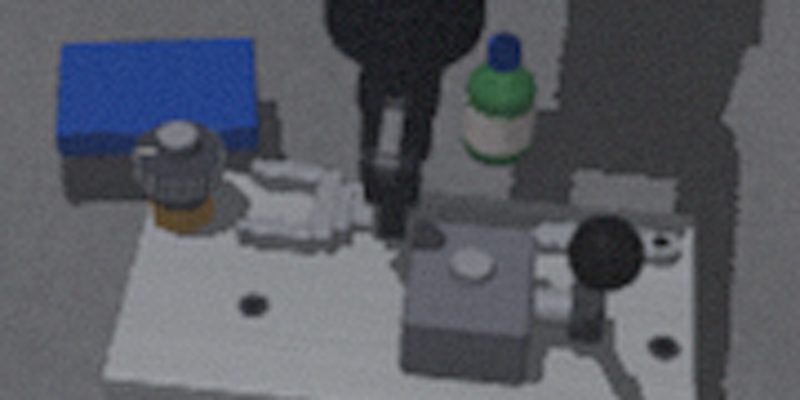

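The spanner is clear of the nut, so I lift it and carry it back.

Emit:
move_arm(
  motion=[
    [[0,0,-0.3],[0,0,0],0],
    [[0,0,-0.9],[0,0,0],0],
    [[0,0,-1.65],[0,0,0],0],
    [[0,0,-1.65],[0,0,0],0],
  ],
)

```text
time_s: 30.12
eef_pos: [0.5989, 0.0516, 0.2581]
eef_rot: [0.004, 0.756, 0.654, 0.004]
wrist_force: [2.1, -0.1, -2.0]
opening: 0.185
```

```bash
python3 go.py .51 -.337 .25 1.955; python3 go.py .51 -.337 .25 1.0
```

```text
t 30.125 pos [0.5989 0.0516 0.2581] q [-0.11  0.22  1.53 -0.    1.39  0.03] F [ 2.1 -0.1 -2. ] op 0.1847168688166682
d [-6.62 -0.53  0.13] rv [  0.05   0.08 -15.04]
t 30.125 pos [0.5989 0.0516 0.2581] q [-0.11  0.22  1.53 -0.    1.39  0.03] F [ 2.1 -0.1 -2. ] op 0.1847168688166682
d [-6.62 -0.53  0.13] rv [ 0.07  0.04 -8.2 ]
```

Emit:
move_arm(
  motion=[
    [[-0.6,-0.1,0],[0,0,-1.3],0],
    [[-1.3,-0.1,0],[0,0,-2.6],0],
    [[-2.0,-0.2,0],[0,0,-3.9],0],
    [[-2.7,-0.2,0],[0,0,-5.2],0],
    [[-3.3,-0.3,0],[0,0,-6.5],0],
    [[-4.0,-0.3,0],[0,0,-7.8],0],
    [[-4.7,-0.4,0],[0,0,-9.1],0],
    [[-5.4,-0.4,0],[0,0,-10.4],0],
    [[-6.1,-0.5,0],[0,0,-11.7],0],
    [[-6.62,-0.53,0],[0,0,-13.0],0],
  ],
)

```text
time_s: 31.38
eef_pos: [0.506, -0.338, 0.2512]
eef_rot: [-0.0, -0.052, 0.999, 0.0]
wrist_force: [0.1, -0.9, -2.1]
opening: 0.183
```

```bash
python3 go.py .51 -.337 .016 1.955
```

```text
t 31.375 pos [ 0.506  -0.338   0.2512] q [-0.78  0.25  1.51 -0.    1.39 -2.46] F [ 0.1 -0.9 -2.1] op 0.18343900391224527
d [-0.07  0.01  3.92] rv [ 0.01 -0.   -2.01]
```

Emit:
move_arm(
  motion=[
    [[-0.07,0.01,0.5],[0,0,-1.2],0],
    [[-0.07,0.01,1.4],[0,0,-2.01],0],
    [[-0.07,0.01,2.3],[0,0,-2.01],0],
    [[-0.07,0.01,3.1],[0,0,-2.01],0],
    [[-0.07,0.01,3.6],[0,0,-2.01],0],
    [[-0.07,0.01,3.8],[0,0,-2.01],0],
    [[-0.07,0.01,3.88],[0,0,-2.01],0],
    [[-0.07,0.01,3.9],[0,0,-2.01],0],
    [[-0.07,0.01,3.9],[0,0,-2.01],0],
  ],
)

```text
time_s: 32.5
eef_pos: [0.5121, -0.336, 0.019]
eef_rot: [0.001, -0.189, 0.982, -0.001]
wrist_force: [-0.2, -0.0, -2.1]
opening: 0.185
```

```bash
python3 go.py .51 -.337 .0153 1.955
```

```text
t 32.5 pos [ 0.5121 -0.336   0.019 ] q [-0.77  0.53  1.63  0.    0.97 -2.73] F [-0.2 -0.  -2.1] op 0.18510912921495118
d [ 0.04 -0.    0.06] rv [-0.02  0.01 -0.03]
```

Emit:
move_arm(
  motion=[
    [[0,0,0.03],[0,0,0],0],
    [[0,0,0.06],[0,0,0],0],
    [[0,0,0.06],[0,0,0],0],
  ],
)

```text
time_s: 32.88
eef_pos: [0.5116, -0.3355, 0.0147]
eef_rot: [0.0, -0.189, 0.982, -0.0]
wrist_force: [-0.5, 1.3, 3.1]
opening: 0.182
```

```bash
python3 t.py
```

```text
t 32.875 pos [ 0.5116 -0.3355  0.0147] yaw 1.9512 F [-0.5  1.3  3.1] T [0.179 0.204 0.044] q6 -2.725 e6 0.009 op 0.182
```

Force has turned from -2 to +3 N, so the spanner rests on the mat. I release and rise.

Emit:
move_arm(
  motion=[
    [[0,0,0],[0,0,0],22],
    [[0,0,0],[0,0,0],35],
    [[0,0,0],[0,0,0],50],
    [[0,0,0],[0,0,0],50],
    [[0,0,-0.3],[0,0,0],50],
    [[0,0,-1.0],[0,0,0],50],
    [[0,0,-2.0],[0,0,0],50],
    [[0,0,-3.0],[0,0,0],50],
    [[0,0,-3.0],[0,0,0],50],
  ],
)

```text
time_s: 34.0
eef_pos: [0.5143, -0.338, 0.2024]
eef_rot: [0.004, -0.189, 0.982, -0.006]
wrist_force: [-0.5, -0.3, 0.5]
opening: 0.497
```

```bash
python3 c.py w5 .0105 | head -3; python3 t.py
python3 - <<'E'
from h import *
for n in ("stop_nut_c","rack_c","bottle_c","tipbox_c","mat"):
    for c,z in (("side",{"rack_c":.014,"bottle_c":.04,"tipbox_c":.03}.get(n,.003)),):
        if n=="stop_nut_c": viewer.camera(c); cal=viewer.calibration(c); continue
        r=spotter.search_frame(c,n)
        if r: print(n,r[0]["score"],at_z(cal,np.array(r[0]["centre"])*[560,420],c,z).round(3))
cal=np.load("wcal.npy",allow_pickle=True).item(); im=cv2.imread("pics/w5.png")
hsv=cv2.cvtColor(im,cv2.COLOR_BGR2HSV); m=cv2.inRange(hsv,(100,80,40),(125,255,255)); n,l,s,ce=cv2.connectedComponentsWithStats(m)
i=1+s[1:,4].argmax(); cn=max(cv2.findContours((l==i).astype(np.uint8),0,2)[0],key=cv2.contourArea)
P=np.array([at_z(cal,p[0],"wrist",.003)[:2] for p in cn],np.float32); print("mat rect",cv2.minAreaRect(P))
E
```

```text
[ 0.51285896 -0.33665271  0.19873321] 34.05
t 34.1 pos [ 0.5117 -0.3356  0.196 ] yaw 1.9512 F [-0.2  0.4 -0.4] T [-0.019  0.007 -0.031] q6 -2.725 e6 -0.0 op 0.5
rack_c 0.82 [0.488 0.403 0.014]
bottle_c 0.59 [0.38  0.138 0.04 ]
tipbox_c 0.71 [ 0.389 -0.094  0.03 ]
mat 0.55 [ 0.489 -0.375  0.003]
mat rect ((0.4949650168418884, -0.35374417901039124), (0.2580725848674774, 0.11910529434680939), 16.034826278686523)
```

```bash
python3 c.py w6 .0105 | head -4
python3 - <<'E'
from h import *
cal=np.load("wcal.npy",allow_pickle=True).item(); im=cv2.imread("pics/w6.png")
hsv=cv2.cvtColor(im,cv2.COLOR_BGR2HSV); m=cv2.inRange(hsv,(0,0,90),(180,70,255))
v,u=np.nonzero(m); P=np.array([at_z(cal,(a,b),"wrist",.0105)[:2] for a,b in zip(u,v)])
c=np.array([.495,-.3537]);Rm=R.from_euler('z',-.28).as_matrix()[:2,:2]; L=(P-c)@Rm.T
k=(abs(L[:,0])<.125)&(abs(L[:,1])<.054); L=L[k]; w,V=np.linalg.eigh(np.cov((L-L.mean(0)).T)); ax=V[:,1]*np.sign(V[0,1]); s=(L-L.mean(0))@ax
print(k.sum(),"yaw in mat",np.arctan2(ax[1],ax[0]),"tail",L.mean(0)+ax*s.min(),"tip",L.mean(0)+ax*s.max(),"grip",L.mean(0)+ax*(s.min()+.144))
E
```

```text
[ 0.51071934 -0.33473034  0.1925092 ] 34.4
0.73 n 4485 mean [ 0.48612934 -0.34562101] yaw -2.7604671850970566
extent [ 0.58452067 -0.3061938 ] [ 0.37732358 -0.38922147] -0.026382478650938176 0.0269131636204988
-0.106 -0.0264 0.0267
4551 yaw in mat 0.09638987506278637 tail [-0.1229369  -0.00127144] tip [0.112423   0.02148539] grip [0.02039466 0.01258722]
```

```bash
python3 -c "
from h import *
print(workorder.hand_in()); print(monitor.get_obs()['time_s'])"
```

```text
the job is handed in; nothing more can be done
None
the job is handed in; nothing more can be done
```

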